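# Put the sealed additive bottles back in their cartons

### The job

The service is finished: put the four sealed (capped) additive bottles away, each standing upright in the empty front place of the carton that holds its own kind. Set each one down rather than dropping it, do not knock any over, and leave the opened bottle without a cap and the used oil filter standing where they are.

Things in the scene. Friction and masses are not known exactly. Their poses are not given: they have to be found in the camera images.
- bottle_black: Sealed 300 ml additive bottle: round, black, grey band with a red stripe, red cap. 158 mm tall; round body 52 mm in diameter up to 108 mm, then a tapering shoulder; screw cap a cylinder 36 mm across, 26 mm high, from 132 mm to the top: a good grip from above. About 0.32 kg. Origin: centre of its underside; z up. Starts upright on the bench (z = 0).
- bottle_blue: Sealed 300 ml additive bottle: square with rounded edges, blue, white label, white cap. 152 mm tall; square body 50 by 50 mm (sides along its x and y) up to 106 mm, then a tapering shoulder; screw cap a cylinder 36 mm across, 24 mm high, from 128 mm to the top: a good grip from above. About 0.32 kg. Origin: centre of its underside; z up. Starts upright on the bench (z = 0).
- bottle_white: Sealed 300 ml additive bottle: round, white, green band, green cap. 160 mm tall; round body 50 mm in diameter up to 98 mm, then a tapering shoulder; screw cap a cylinder 34 mm across, 26 mm high, from 134 mm to the top: a good grip from above. About 0.32 kg. Origin: centre of its underside; z up. Starts upright on the bench (z = 0).
- bottle_yellow: Sealed 300 ml additive bottle: round yellow tin with steel rims, grey band, black cap. 150 mm tall; round body 52 mm in diameter up to 117 mm, then a tapering shoulder; screw cap a cylinder 36 mm across, 24 mm high, from 126 mm to the top: a good grip from above. About 0.32 kg. Origin: centre of its underside; z up. Starts upright on the bench (z = 0).
- carton_black: Open brown carton, red print, fixed: 3 cells in a row; the 2 rear ones hold black bottles with red caps, the front one (nearest the robot) is empty. Origin: on the bench under the centre of the front cell; x to the rear, z up. Cell 76 wide (y), 75 mm deep (x), floor 4 mm thick; walls 32 (front), 45 (sides), 70 mm high (rear). Carton x -42 to 198 mm; stock at x 78 and 156 mm, up to 164 mm high.
- carton_blue: Open brown carton, blue print, fixed: 3 cells in a row; the 2 rear ones hold square blue bottles with white caps, the front one (nearest the robot) is empty. Origin: on the bench under the centre of the front cell; x to the rear, z up. Cell 76 wide (y), 75 mm deep (x), floor 4 mm thick; walls 32 (front), 45 (sides), 70 mm high (rear). Carton x -42 to 198 mm; stock at x 78 and 156 mm, up to 164 mm high.
- carton_white: Open brown carton, green print, fixed: 3 cells in a row; the 2 rear ones hold white bottles with green caps, the front one (nearest the robot) is empty. Origin: on the bench under the centre of the front cell; x to the rear, z up. Cell 76 wide (y), 75 mm deep (x), floor 4 mm thick; walls 32 (front), 45 (sides), 70 mm high (rear). Carton x -42 to 198 mm; stock at x 78 and 156 mm, up to 164 mm high.
- carton_yellow: Open brown carton, yellow print, fixed: 3 cells in a row; the 2 rear ones hold yellow tins with black caps, the front one (nearest the robot) is empty. Origin: on the bench under the centre of the front cell; x to the rear, z up. Cell 76 wide (y), 75 mm deep (x), floor 4 mm thick; walls 32 (front), 45 (sides), 70 mm high (rear). Carton x -42 to 198 mm; stock at x 78 and 156 mm, up to 164 mm high.
- opened_bottle: Opened bottle of the white kind WITHOUT a cap: 50 mm in diameter, green band, bare narrow white neck with a dark open mouth, 154 mm tall. Among the others; stays where it is. Origin: centre of its underside; z up. Starts upright on the bench (z = 0).
- oil_filter: Used spin-on oil filter: grey steel cylinder 68 mm in diameter, 87 mm high, black gasket ring and holes in its upper face. Stays where it is. Origin: centre of its underside; z up. Starts upright on the bench (z = 0). Not listed: a black oil filler cap, 31 mm high, lies in the same row of things, below any grip at the bottle caps.

How it is judged:
At the end, for the whole second after the job is handed in: Each capped bottle stands released, at rest and upright (6 degrees) on the floor of the front cell of its own kind's carton, axis within 20 mm of the cell's centre and base under 10 mm above the bench; the opened bottle and the oil filter stand upright within 20 mm of where they were (horizontal distance between bottle_black and carton_black below 0.02 m and z of bottle_black in the frame of carton_black between 0 and 0.01 m and angle between each of bottle_black, bottle_blue, bottle_white, bottle_yellow, opened_bottle, oil_filter's own z axis and vertical below 0.1 rad and linear speed of each of bottle_black, bottle_blue, bottle_white, bottle_yellow below 0.02 m/s and horizontal distance between bottle_blue and carton_blue below 0.02 m and z of bottle_blue in the frame of carton_blue between 0 and 0.01 m and horizontal distance between bottle_white and carton_white below 0.02 m and z of bottle_white in the frame of carton_white between 0 and 0.01 m and horizontal distance between bottle_yellow and carton_yellow below 0.02 m and z of bottle_yellow in the frame of carton_yellow between 0 and 0.01 m and distance of each of opened_bottle, oil_filter from where it was at the start of the episode below 0.02 m); the robot touches nothing.
It fails at once if a capped bottle is knocked over or laid down (leans more than 35 degrees) (angle between any of bottle_black, bottle_blue, bottle_white, bottle_yellow's own z axis and vertical above 0.61 rad).
It fails at once if a bottle is dropped into its carton (faster than 0.7 m/s, a fall of about 25 mm) ((horizontal distance between bottle_black and carton_black below 0.03 m and z of bottle_black in the frame of carton_black below 0.06 m and linear speed of bottle_black above 0.7 m/s) or (horizontal distance between bottle_blue and carton_blue below 0.03 m and z of bottle_blue in the frame of carton_blue below 0.06 m and linear speed of bottle_blue above 0.7 m/s) or (horizontal distance between bottle_white and carton_white below 0.03 m and z of bottle_white in the frame of carton_white below 0.06 m and linear speed of bottle_white above 0.7 m/s) or (horizontal distance between bottle_yellow and carton_yellow below 0.03 m and z of bottle_yellow in the frame of carton_yellow below 0.06 m and linear speed of bottle_yellow above 0.7 m/s)).
It fails at once if the opened bottle or the oil filter is shifted by more than 20 mm or tipped by more than 15 degrees (distance of any of opened_bottle, oil_filter from where it was at the start of the episode above 0.02 m or angle between any of opened_bottle, oil_filter's own z axis and vertical above 0.26 rad).
It also fails if it takes over 96 s, if anything falls off the work surface, if the arm or the gripper's body presses on something with over 40 N, if the wrist force passes 120 N, or if a joint passes its speed limit or range.

### The arm

A 6-joint arm with a two-finger parallel gripper is mounted at the origin on the work surface. World frame = base frame: x ahead of the robot, y to its left, z up, the work surface at z = 0. Lengths are in m, angles in rad, forces in N, time in s.
With the tool pointing down it reaches from about 0.3 to 0.875 m from the base axis. Payload 6.4 kg.
Tool frame: the origin (TCP) lies between the finger pads; the fingertips stand tip_extent ahead of it and the grasp point (between the pads) lies 5 mm behind it (tip_extent is the distance from the TCP to the fingertips, in m); z points along the fingers, y is the direction in which the jaws open and shut (so a half turn about z gives the same grasp; the last joint's range is limited). The gripper opens to 85 mm and grips with 20 to 120 N. Pads are 22 mm wide; open, the fingers measure 114 mm over their backs; the gripper's body (76 mm by 85 mm) begins 54 mm behind the grasp point. The pads swing forward as they close: fully open they stand 13 mm farther back than shut.
Start: joints at [1.123, 0.181, 1.607, -0, 1.354, -0.206], TCP at [0.138, 0.558, 0.245] pointing down, gripper open.
Joint ranges: [-2.99, 2.99], [-0.89, 2.07], [0.3, 2.58], [-1.14, 4.28], [0, 2.63], [-3.12, 3.12]. Speed limits (rad/s): [2.57, 2.57, 3.01, 3.14, 3.14, 3.14].

### API

Orientations are given as a unit quaternion [w, x, y, z].
In Python, from bench import * gives the robot as it stands.
- The arm moves only by the shell command python3 -m jog 'ROWS'. ROWS is JSON, a list of rows, each a list of 3 entries, a list of its own where there are three numbers: the shift along the tool's x, y, z in mm, then the turn, a rotation vector about the tool's x, y, z in rad, then the opening, from 0 (shut) to 1 (fully open). A call has 1 to 20 rows; each row is the pose to reach, as a shift and turn from the pose measured when the call began, along the tool's axes at that moment; what a row does not reach only later rows make up. A row lasts 1/12 s, in which the tool goes at most 41.7 mm and 7.16 degrees, less where a joint would pass 70% of its speed; a pose out of reach is approached as far as the arm can. A call with a gripper value outside its range is refused whole. The fingers move at their own pace and stop on an object; the grip force is fixed at half the most. Time passes only in rows, so rows that repeat a pose let the fingers close. It gives the time, the measured TCP pose, the force and the opening at its end, in the units of the state.
- get_obs(): the state, without advancing time (a new reading comes with each control period).
- camera(name): name is "scene" or "side" or "wrist"; returns (picture, depth): 480x640x3 uint8, red, green, blue; 480x640 float32, m along the optical axis (not along the pixel's ray), 0 where there is no reading.
- get_calibration(name): a dict with "fx", "fy", "cx", "cy" (pixels), "world_from_camera" (4x4, takes a point from camera to world coordinates). Camera axes: x right, y down, z forward; pixel columns grow to the right and rows downward; lengths in m; the calibration is good to about 2 mm. The wrist camera is an equidistant fisheye: a pixel r from the principal point sees the ray r / f radians off the axis. A picture is of the moment at which its call begins: read the wrist's pose just before it. get_calibration takes no time and is no camera call; for the wrist camera it gives the pose at the moment of the call.
- hand_in(): hands the job in, once; it reports no verdict.
The state is a dict: "time_s": time; "q": joint angles; "dq": joint speeds; "joint_efforts": joint torques, N m; "eef_pos": TCP position; "eef_rot": TCP orientation; "wrist_force": force on the tool from outside, world axes, zero at the start; "torque": the same for the moment, N m; "opening": opening from 0.0 (shut) to 1.0 (fully open).
Only numpy, scipy, OpenCV 4.12 (cv2) and the standard library are available. Lean on these libraries where they do the work, as an engineer would, in place of code of your own. Each camera call takes 0.05 s, during which the arm holds its last target.

## Working session

There is one attempt and no reset: what is moved stays moved. The work goes in short steps, Python scripts to look and compute and a shell command to move; the robot and the scene stay as the last step left them, time stands still between calls to the robot, and variables do not carry over. Pictures are saved under pics/ and viewed, and the job is handed in when it is done.

```bash
ls; mkdir -p pics
python3 - <<'E'
from bench import *
import cv2
o=get_obs();print({k:(v if not hasattr(v,'round') else v) for k,v in o.items()})
for n in ("scene","side"):
    p,d=camera(n);cv2.imwrite(f"pics/{n}0.png",p[:,:,::-1]);c=get_calibration(n);print(n,c)
    import numpy as np;np.savez(f"{n}0.npz",p=p,d=d)
print(get_calibration("wrist"))
E
```

```text
pics
{'time_s': 0.0, 'q': array([ 1.12269047e+00,  1.81556068e-01,  1.60800688e+00,  1.02773094e-05,
        1.35375316e+00, -2.06313494e-01]), 'dq': array([ 2.42335405e-04, -1.25419860e-05,  8.54219191e-04, -8.91895912e-04,
        3.37771451e-05,  3.70075740e-03]), 'joint_efforts': array([ 4.35109423e-04, -4.44862425e+01, -3.51343846e+01, -3.02012086e-04,
        9.11178708e-03,  1.30188434e-05]), 'eef_pos': array([0.13743967, 0.5578029 , 0.24437621]), 'eef_rot': array([-2.81711161e-04,  1.20602955e-01,  9.92700451e-01, -8.14392019e-04]), 'wrist_force': array([-0.09138414, -0.74991422, -0.38616658]), 'torque': array([ 0.01906613, -0.01460171, -0.05944897]), 'opening': 1.002091389547254}
scene {'fx': 455.4576112317637, 'fy': 455.4576112317637, 'cx': 310.33700636204, 'cy': 239.35477931443336, 'world_from_camera': array([[-0.24103326,  0.7021623 , -0.66997841,  1.06951791],
       [ 0.97037723,  0.16265151, -0.17864073,  0.14610528],
       [-0.01646178, -0.69319016, -0.72056673,  0.67907207],
       [ 0.        ,  0.        ,  0.        ,  1.        ]])}
side {'fx': 614.8910416870378, 'fy': 614.8910416870378, 'cx': 325.7994655658087, 'cy': 240.9187958188265, 'world_from_camera': array([[ 0.87817626, -0.32119734,  0.35445552, -0.00367608],
       [-0.47831902, -0.58320735,  0.6565669 , -0.90113492],
       [-0.00416647, -0.74612429, -0.66579365,  0.94211024],
       [ 0.        ,  0.        ,  0.        ,  1.        ]])}
{'fx': 371.64829954431775, 'fy': 371.64829954431775, 'cx': 316.09277576199713, 'cy': 237.7305560554318, 'world_from_camera': array([[ 0.24066197,  0.91746891,  0.31675325,  0.05630728],
       [ 0.97060759, -0.22693026, -0.08014714,  0.57888724],
       [-0.00165161,  0.32673148, -0.94511577,  0.37439273],
       [ 0.        ,  0.        ,  0.        ,  1.        ]])}
```

View pics/scene0.png

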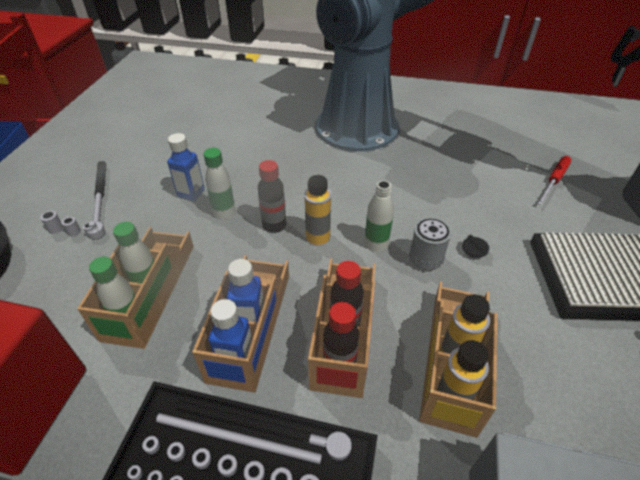

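View pics/side0.png

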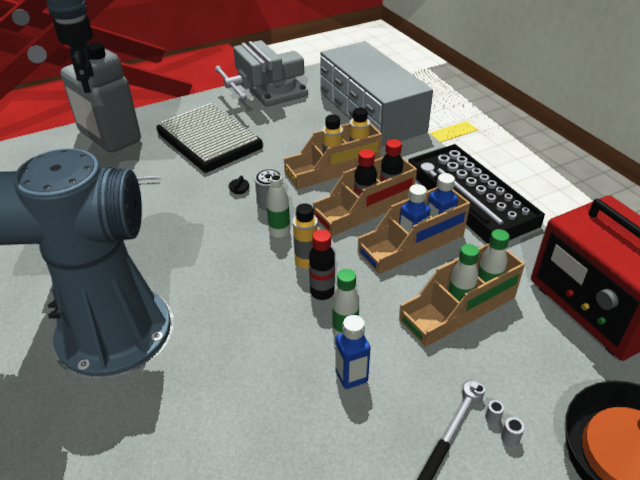

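The scene picture shows the row of blue (178,140), white (213,155), black (268,170), yellow (317,185), opened (383,185), filter (430,230). The cartons from left to right are white, blue, black and yellow. Next I locate the caps and cartons from the depth clouds.

```bash
cat > h.py <<'E'
import numpy as np, cv2
from bench import *
def cloud(n,f=None):
    if f: z=np.load(f);p,d=z['p'],z['d']
    else: p,d=camera(n)
    c=get_calibration(n)
    v,u=np.nonzero(d>0);zz=d[v,u]
    P=np.c_[(u-c['cx'])/c['fx']*zz,(v-c['cy'])/c['fy']*zz,zz]
    T=c['world_from_camera'];return P@T[:3,:3].T+T[:3,3],p[v,u],p
E
python3 - <<'E'
from h import *
from scipy.optimize import least_squares
A=[cloud(n,n+'0.npz') for n in('scene','side')]
for i,a in enumerate(A):
    P=a[0];m=(abs(P[:,2])<.02)&(P[:,0]>.2)&(P[:,0]<.8)&(abs(P[:,1])<.6)
    print('table med',np.median(P[m,2]))
# rendered top-down map per camera
for n,a in zip(('scene','side'),A):
    P,C=a[0],a[1];m=(P[:,0]>.1)&(P[:,0]<.9)&(abs(P[:,1])<.6)&(P[:,2]<.25)&(P[:,2]>-.02)
    P,C=P[m],C[m];o=np.argsort(P[:,2]);P,C=P[o],C[o]
    im=np.zeros((500,750,3),np.uint8)
    r=((.9-P[:,0])*600).astype(int);c=((.6-P[:,1])*600).astype(int)
    im[r.clip(0,499),c.clip(0,749)]=C[:,::-1];cv2.imwrite(f'pics/top_{n}.png',im)
# clusters at z in cap band
for n,a in zip(('scene','side'),A):
    P,C=a[0],a[1]
    m=(P[:,2]>.132)&(P[:,2]<.175)&(P[:,0]>.2)&(P[:,0]<.9)&(abs(P[:,1])<.6)
    P,C=P[m],C[m];g=np.zeros((800,1200),np.uint8);i=((P[:,0]-.1)*1000).astype(int);j=((P[:,1]+.6)*1000).astype(int)
    g[i,j]=1;g=cv2.dilate(g,np.ones((7,7)));k,l=cv2.connectedComponents(g);L=l[i,j]
    for q in range(1,k):
        s=L==q
        if s.sum()<60: continue
        Q=P[s]
        T=Q[Q[:,2]>Q[:,2].max()-.012]
        def f(x):
            r=np.hypot(Q[:,0]-x[0],Q[:,1]-x[1]);return np.maximum(r-.018,0)*1+0
        # min enclosing circle, top pts
        top=np.percentile(Q[:,2],97)
        (cx,cy),rr=cv2.minEnclosingCircle(Q[Q[:,2]>top-.003][:,:2].astype(np.float32))
        print(n,s.sum(),'c',np.round([cx,cy,rr,top],4),'col',np.median(C[s],0),'ext',Q[:,:2].min(0).round(3),Q[:,:2].max(0).round(3))
E
```

```text
table med -0.0005866795444097739
table med 0.0004167089066486884
scene 278 c [ 0.3605 -0.3235  0.0181  0.1534] col [150. 150. 143.] ext [ 0.338 -0.343] [ 0.378 -0.306]
scene 319 c [ 0.4019 -0.2272  0.018   0.161 ] col [ 66. 106.  76.] ext [ 0.383 -0.244] [ 0.419 -0.209]
scene 364 c [ 0.4129 -0.1069  0.019   0.1586] col [126.5  86.   82. ] ext [ 0.396 -0.126] [ 0.433 -0.09 ]
scene 237 c [0.4181 0.111  0.0134 0.1548] col [124. 125. 117.] ext [0.405 0.098] [0.433 0.125]
scene 317 c [ 0.4276 -0.009   0.0186  0.1507] col [64. 64. 61.] ext [ 0.409 -0.027] [0.447 0.009]
scene 587 c [0.6343 0.0874 0.0182 0.1627] col [172.  52.  46.] ext [0.616 0.069] [0.653 0.106]
scene 523 c [ 0.6359 -0.2835  0.0175  0.1653] col [ 82. 121.  89.] ext [ 0.619 -0.3  ] [ 0.653 -0.264]
scene 667 c [0.6492 0.2722 0.0188 0.1546] col [46. 44. 41.] ext [0.631 0.254] [0.668 0.292]
scene 554 c [ 0.6639 -0.074   0.0181  0.157 ] col [196.  194.  185.5] ext [ 0.646 -0.092] [ 0.683 -0.055]
scene 696 c [0.7121 0.0939 0.0182 0.1627] col [180.  48.  43.] ext [0.694 0.075] [0.732 0.112]
scene 618 c [ 0.7124 -0.2777  0.017   0
[... 1239 characters left out ...]
0.668 0.294]
side 278 c [ 0.6617 -0.0734  0.0188  0.1588] col [161.5 167.5 155. ] ext [ 0.644 -0.093] [ 0.683 -0.056]
side 255 c [0.7085 0.0922 0.0196 0.1646] col [94. 27. 25.] ext [0.693 0.074] [0.732 0.113]
side 371 c [ 0.712  -0.2783  0.0172  0.166 ] col [49. 93. 58.] ext [ 0.694 -0.296] [ 0.729 -0.261]
side 178 c [0.724  0.2669 0.0201 0.1566] col [19.5 20.  19.5] ext [0.707 0.249] [0.743 0.291]
side 262 c [ 0.7412 -0.0719  0.0188  0.1586] col [153.  157.5 146.5] ext [ 0.721 -0.091] [ 0.762 -0.052]
side 2436 c [ 0.8114 -0.4096  0.1119  0.1741] col [49.5 13.  12. ] ext [ 0.789 -0.536] [ 0.82  -0.297]
side 1574 c [0.866  0.4473 0.1547 0.1408] col [169. 179. 178.] ext [0.812 0.294] [0.9 0.6]
```

Run:
```python
from h import *
import bench; print([x for x in dir(bench) if not x.startswith('_')])
A=[cloud(n,n+'0.npz') for n in('scene','side')]
P=np.vstack([a[0] for a in A]);C=np.vstack([a[1] for a in A])
S=dict(white=[(.6353,-.2834),(.7122,-.278)],blue=[(.663,-.0737),(.7413,-.0705)],black=[(.634,.086),(.711,.0935)],yellow=[(.649,.2725),(.726,.2685)])
for k,(a,b) in S.items():
    a,b=np.array(a),np.array(b);d=(b-a)/np.linalg.norm(b-a);o=(a+b)/2-.117*d;n=np.array([-d[1],d[0]])
    L=(P[:,:2]-o)@np.c_[d,n];z=P[:,2]
    m=(abs(L[:,0])<.25)&(abs(L[:,1])<.06)
    w=m&(z>.015)&(z<.028)&(L[:,0]<-.03)&(L[:,0]>-.06)&(abs(L[:,1])<.03)   # front wall
    r=m&(z>.034)&(z<.047)&(abs(L[:,1])>.03)&(L[:,0]>.0)&(L[:,0]<.19)
    y1=L[r&(L[:,1]<0)];y2=L[r&(L[:,1]>0)]
    fl=m&(abs(L[:,0])<.02)&(abs(L[:,1])<.02)&(z<.03)
    print(k,'origin',o.round(4),'yaw',np.degrees(np.arctan2(d[1],d[0])).round(1),'front x pct',np.percentile(L[w,0],[2,50,98]).round(4),'y-',np.percentile(y1[:,1],[2,50,98]).round(4),'y+',np.percentile(y2[:,1],[2,50,98]).round(4),'floor',np.median(z[fl]).round(4))
# blue yaw
m=(np.hypot(P[:,0]-.36,P[:,1]+.3245)<.045)&(P[:,2]>.02)&(P[:,2]<.10)
r=cv2.minAreaRect(P[m][:,:2].astype(np.float32));print(r)
p0=P[m][:,:2];
from scipy.optimize import least_squares
def f(x):
    q=p0-x[:2];c,s=np.cos(x[2]),np.sin(x[2]);q=q@np.array([[c,-s],[s,c]]);return np.abs(q).max(1)-.025
best=min((least_squares(f,[.36,-.3245,t],loss='soft_l1',f_scale=.001) for t in np.radians([0,20,40,60,80])),key=lambda r:r.cost)
print(best.x,np.degrees(best.x[2]),best.cost)
```

```text
['MotionError', 'camera', 'get_calibration', 'get_obs', 'hand_in', 'tip_extent']
white origin [ 0.557  -0.2889] yaw 4.0 front x pct [-0.0434 -0.04   -0.0367] y- [-0.043  -0.0409 -0.0376] y+ [0.0359 0.0412 0.0427] floor 0.0042
blue origin [ 0.5852 -0.0769] yaw 2.3 front x pct [-0.0434 -0.0389 -0.0364] y- [-0.0441 -0.0407 -0.0372] y+ [0.0336 0.0409 0.043 ] floor 0.0042
black origin [0.5561 0.0784] yaw 5.6 front x pct [-0.0434 -0.039  -0.0357] y- [-0.0432 -0.0385 -0.0311] y+ [0.0304 0.0393 0.0466] floor 0.0044
yellow origin [0.5707 0.2766] yaw -3.0 front x pct [-0.0423 -0.0382 -0.036 ] y- [-0.0452 -0.0409 -0.0331] y+ [0.0358 0.0388 0.0458] floor 0.0033
((0.35943084955215454, -0.32472777366638184), (0.05389558523893356, 0.053873080760240555), 83.05115509033203)
[ 0.35849869 -0.32412404  1.44493094] 82.78844459338876 0.001025306723100633
```

View pics/top_scene.png

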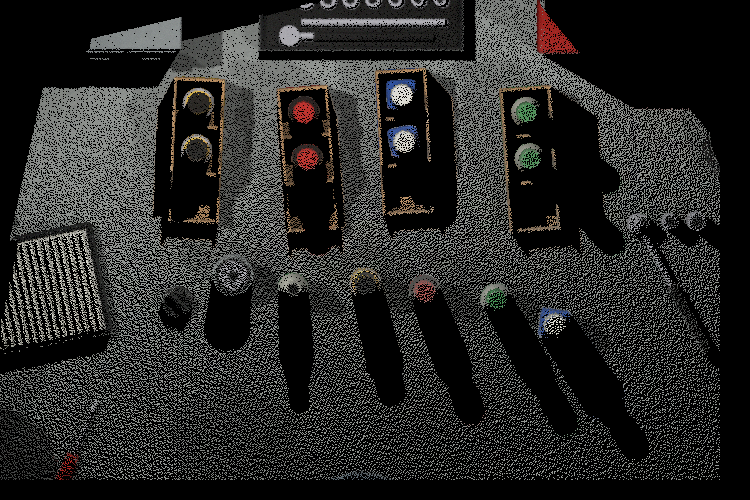

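The front wall, side walls and floor fits agree with the cartons' stated geometry to about 2 mm. I'll write a helper that works out shifts.

```bash
cat > g.py <<'E'
import sys
from h import *
from scipy.spatial.transform import Rotation as R
o=get_obs();q=o['eef_rot'];r=R.from_quat([q[1],q[2],q[3],q[0]])
yaw=float(sys.argv[1])
rt=R.from_euler('z',yaw,degrees=True)*R.from_matrix(np.diag([-1.,1,-1]))
print('t',round(o['time_s'],2),'pos',o['eef_pos'].round(4),'F',o['wrist_force'].round(1),'open',round(o['opening'],3),'turn',(r.inv()*rt).as_rotvec().round(3), 'q',o['q'].round(2))
for s in sys.argv[2:]:
    t=np.array(list(map(float,s.split(','))));print(s,'shift mm',(r.inv().apply(t-o['eef_pos'])*1000).round(1))
E
python3 -c "from bench import *;print(tip_extent)"
python3 g.py 0 .427,-.009,.26 .427,-.009,.133
```

```text
0.014
t 0.1 pos [0.1375 0.5578 0.2445] F [-0.9  0.1  0. ] open 0.996 turn [-0.002 -0.    -0.242] q [ 1.12  0.18  1.61 -0.    1.35 -0.21]
.427,-.009,.26 shift mm [-416.8 -481.   -14.9]
.427,-.009,.133 shift mm [-416.9 -480.8  112.1]
```

```bash
python3 -m jog '[[[-30,-35,-15],[0,0,-0.06],1],[[-60,-70,-15],[0,0,-0.12],1],[[-90,-105,-15],[0,0,-0.18],1],[[-120,-140,-15],[0,0,-0.242],1],[[-150,-172,-15],[0,0,-0.242],1],[[-180,-206,-15],[0,0,-0.242],1],[[-210,-240,-15],[0,0,-0.242],1],[[-240,-275,-15],[0,0,-0.242],1],[[-270,-310,-15],[0,0,-0.242],1],[[-300,-345,-15],[0,0,-0.242],1],[[-330,-380,-15],[0,0,-0.242],1],[[-360,-415,-15],[0,0,-0.242],1],[[-390,-450,-15],[0,0,-0.242],1],[[-417,-481,-15],[0,0,-0.242],1],[[-417,-481,-15],[0,0,-0.242],1],[[-417,-481,-15],[0,0,-0.242],1]]'; python3 g.py 0 .427,-.009,.133
python3 -c "
from h import *
cv2.imwrite('pics/w1.png',camera('wrist')[0][:,:,::-1])"
```

```text
time_s: 1.43
eef_pos: [0.4287, -0.0135, 0.2601]
eef_rot: [0.0, 0.002, 1.0, -0.002]
wrist_force: [-1.1, -0.3, 1.4]
opening: 1.004
t 1.43 pos [ 0.4287 -0.0135  0.2601] F [-1.1 -0.3  1.4] open 1.004 turn [-0.003  0.    -0.004] q [-0.31 -0.18  1.94 -0.    1.38 -1.87]
.427,-.009,.133 shift mm [  1.8   4.9 127.1]
```

View pics/w1.png

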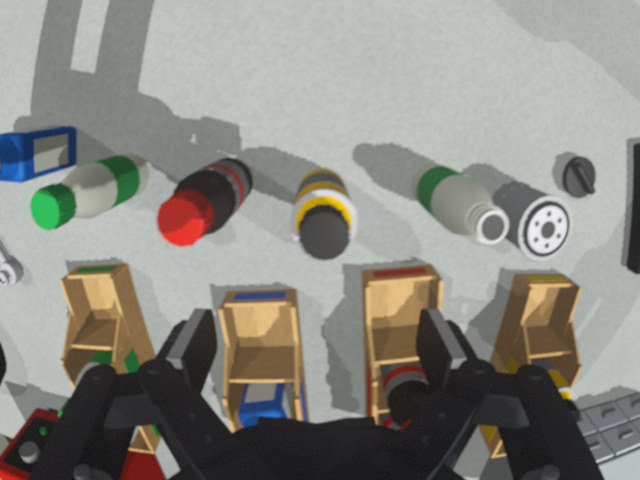

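The wrist picture shows the black cap at (325,230) between the jaws, with the neighbouring bottles clear of them. Descending on the yellow bottle.

```bash
python3 -m jog '[[[2,5,25],[-0.003,0,-0.004],1],[[2,5,55],[-0.003,0,-0.004],1],[[2,5,85],[-0.003,0,-0.004],1],[[2,5,110],[-0.003,0,-0.004],1],[[2,5,127],[-0.003,0,-0.004],1],[[2,5,127],[-0.003,0,-0.004],1],[[2,5,127],[-0.003,0,-0.004],0.6],[[2,5,127],[-0.003,0,-0.004],0.3],[[2,5,127],[-0.003,0,-0.004],0],[[2,5,127],[-0.003,0,-0.004],0],[[2,5,127],[-0.003,0,-0.004],0],[[2,5,127],[-0.003,0,-0.004],0],[[2,5,127],[-0.003,0,-0.004],0],[[2,5,127],[-0.003,0,-0.004],0]]'; python3 g.py -3 .427,-.009,.323 .571,.277,.323
```

```text
time_s: 2.65
eef_pos: [0.428, -0.0089, 0.1345]
eef_rot: [0.001, 0.0, 1.0, -0.0]
wrist_force: [-0.5, 1.3, 7.2]
opening: 0.406
t 2.65 pos [ 0.428  -0.0089  0.1345] F [-0.5  1.3  7.2] open 0.406 turn [-0.     0.003  0.052] q [-0.3  -0.02  2.06  0.    1.09 -1.87]
.427,-.009,.323 shift mm [   0.5   -0.2 -188.5]
.571,.277,.323 shift mm [-143.2  286.  -188.2]
```

```bash
python3 -m jog '[[[0,0,-10],[0,0,0],0],[[0,0,-30],[0,0,0],0],[[0,0,-60],[0,0,0],0],[[0,0,-90],[0,0,0],0],[[0,0,-120],[0,0,0],0],[[0,0,-150],[0,0,0],0],[[0,0,-175],[0,0,0],0],[[-5,10,-188],[0,0,0.05],0],[[-17,35,-188],[0,0,0.05],0],[[-32,65,-188],[0,0,0.05],0],[[-47,95,-188],[0,0,0.05],0],[[-63,127,-188],[0,0,0.05],0],[[-79,159,-188],[0,0,0.05],0],[[-95,190,-188],[0,0,0.05],0],[[-110,220,-188],[0,0,0.05],0],[[-125,250,-188],[0,0,0.05],0],[[-137,273,-188],[0,0,0.05],0],[[-143,286,-188],[0,0,0.05],0],[[-143,286,-188],[0,0,0.05],0],[[-143,286,-188],[0,0,0.05],0]]'; python3 g.py -3 .571,.277,.1385
python3 -c "
from h import *
cv2.imwrite('pics/s2.png',camera('scene')[0][:,:,::-1])"
```

```text
time_s: 4.32
eef_pos: [0.5704, 0.2774, 0.3222]
eef_rot: [0.001, 0.025, 1.0, -0.0]
wrist_force: [-1.1, 0.2, -3.3]
opening: 0.404
t 4.32 pos [0.5704 0.2774 0.3222] F [-1.1  0.2 -3.3] open 0.404 turn [-0.001  0.001  0.003] q [ 0.27  0.26  1.36 -0.    1.52 -1.25]
.571,.277,.1385 shift mm [ -0.4  -0.2 183.7]
```

View pics/s2.png

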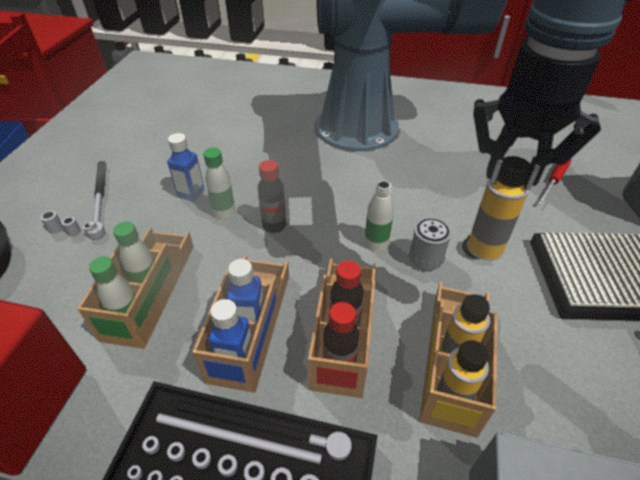

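The yellow bottle hangs upright above the yellow carton and the rest are standing. Lowering it.

```bash
python3 -m jog '[[[0,0,20],[0,0,0],0],[[0,0,50],[0,0,0],0],[[0,0,80],[0,0,0],0],[[0,0,110],[0,0,0],0],[[0,0,135],[0,0,0],0],[[0,0,150],[0,0,0],0],[[0,0,160],[0,0,0],0],[[0,0,167],[0,0,0],0],[[0,0,173],[0,0,0],0],[[0,0,177],[0,0,0],0],[[0,0,180],[0,0,0],0],[[0,0,180],[0,0,0],0],[[0,0,180],[0,0,0],0]]'; python3 g.py -3 .571,.277,.1385
python3 -c "
from h import *
P,C,p=cloud('scene')
cv2.imwrite('pics/s3.png',p[:,:,::-1])
m=(np.hypot(P[:,0]-.571,P[:,1]-.277)<.033)
for a,b in ((.05,.08),(.08,.11),(.14,.16)):
    k=m&(P[:,2]>a)&(P[:,2]<b);print(a,k.sum(),P[k,:2].min(0),P[k,:2].max(0))"
```

```text
time_s: 5.45
eef_pos: [0.571, 0.2766, 0.1431]
eef_rot: [0.001, 0.025, 1.0, -0.0]
wrist_force: [0.2, 0.4, -3.0]
opening: 0.405
t 5.45 pos [0.571  0.2766 0.1431] F [ 0.2  0.4 -3. ] open 0.405 turn [-0.001  0.003  0.002] q [ 0.27  0.41  1.53 -0.    1.2  -1.25]
.571,.277,.1385 shift mm [0.  0.4 4.6]
0.05 131 [0.56707318 0.24917183] [0.59413437 0.26654593]
0.08 254 [0.56639206 0.24922148] [0.59563692 0.29903324]
0.14 667 [0.55223704 0.24448537] [0.58917166 0.30506144]
```

```bash
python3 -m jog '[[[0,0,2],[0,0,0],0],[[0,0,4],[0,0,0],0],[[0,0,5],[0,0,0],0],[[0,0,5],[0,0,0],0],[[0,0,5],[0,0,0],0]]'; python3 g.py -3 .571,.277,.1385
```

```text
time_s: 5.92
eef_pos: [0.5714, 0.2769, 0.1387]
eef_rot: [0.002, 0.025, 1.0, -0.0]
wrist_force: [-0.2, 0.0, 1.1]
opening: 0.402
t 5.92 pos [0.5714 0.2769 0.1387] F [-0.2  0.   1.1] open 0.402 turn [-0.     0.004  0.002] q [ 0.27  0.42  1.54 -0.    1.19 -1.25]
.571,.277,.1385 shift mm [0.4 0.1 0.2]
```

The wrist force went from −3 N to +1 N, so the base is on the floor. Releasing and retreating.

```bash
python3 -m jog '[[[0,0,0],[0,0,0],0.5],[[0,0,0],[0,0,0],0.6],[[0,0,0],[0,0,0],0.8],[[0,0,0],[0,0,0],0.9],[[0,0,0],[0,0,0],0.9],[[0,0,-10],[0,0,0],0.9],[[0,0,-30],[0,0,0],0.9],[[0,0,-60],[0,0,0],0.9],[[0,0,-90],[0,0,0],0.9],[[0,0,-120],[0,0,0],1],[[0,0,-120],[0,0,0],1]]'; python3 g.py 0 .4123,-.1073,.26
python3 -c "
from h import *
P,C,p=cloud('scene')
cv2.imwrite('pics/s4.png',p[:,:,::-1])
m=(np.hypot(P[:,0]-.571,P[:,1]-.277)<.033)
for a,b in ((.05,.08),(.08,.11),(.151,.16)):
    k=m&(P[:,2]>a)&(P[:,2]<b);print(a,k.sum(),P[k,:2].min(0),P[k,:2].max(0))"
```

```text
time_s: 6.83
eef_pos: [0.5742, 0.278, 0.2675]
eef_rot: [0.008, 0.025, 1.0, 0.002]
wrist_force: [1.3, 0.1, 2.2]
opening: 0.999
t 6.83 pos [0.5742 0.278  0.2675] F [1.3 0.1 2.2] open 0.999 turn [ 0.003  0.016 -0.05 ] q [ 0.27  0.29  1.43 -0.    1.41 -1.25]
.4123,-.1073,.26 shift mm [ 142.5 -392.9    3.9]
0.05 122 [0.56772149 0.25051198] [0.59382064 0.26667163]
0.08 239 [0.56681217 0.2507414 ] [0.59617008 0.30138841]
0.151 331 [0.55227533 0.25884972] [0.58850944 0.2930647 ]
```

View pics/s4.png

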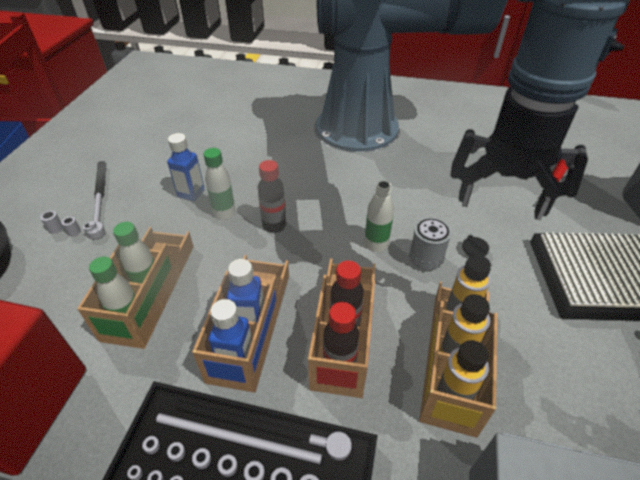

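Yellow stands upright in its cell, cap at (477,267) in line with its stock. Now black.

```bash
python3 -m jog '[[[4,-10,0],[0.003,0.016,-0.02],1],[[12,-34,2],[0.003,0.016,-0.05],1],[[24,-66,4],[0.003,0.016,-0.05],1],[[36,-100,4],[0.003,0.016,-0.05],1],[[48,-134,4],[0.003,0.016,-0.05],1],[[61,-168,4],[0.003,0.016,-0.05],1],[[73,-202,4],[0.003,0.016,-0.05],1],[[85,-236,4],[0.003,0.016,-0.05],1],[[97,-268,4],[0.003,0.016,-0.05],1],[[109,-300,4],[0.003,0.016,-0.05],1],[[121,-332,4],[0.003,0.016,-0.05],1],[[132,-362,4],[0.003,0.016,-0.05],1],[[139,-383,4],[0.003,0.016,-0.05],1],[[142,-393,4],[0.003,0.016,-0.05],1],[[142,-393,4],[0.003,0.016,-0.05],1],[[142,-393,4],[0.003,0.016,-0.05],1]]'; python3 g.py 0 .4123,-.1073,.141
```

```text
time_s: 8.22
eef_pos: [0.4114, -0.1078, 0.2573]
eef_rot: [-0.002, 0.001, 1.0, 0.0]
wrist_force: [0.2, 0.6, 0.3]
opening: 1.001
t 8.22 pos [ 0.4114 -0.1078  0.2573] F [0.2 0.6 0.3] open 1.001 turn [ 0.    -0.004 -0.002] q [-0.54 -0.18  1.94 -0.    1.38 -2.1 ]
.4123,-.1073,.141 shift mm [ -1.4   0.5 116.3]
```

```bash
python3 -m jog '[[[-1,0,25],[0,-0.004,0],1],[[-1,0,55],[0,-0.004,0],1],[[-1,0,80],[0,-0.004,0],1],[[-1,0,102],[0,-0.004,0],1],[[-1,0,116],[0,-0.004,0],1],[[-1,0,116],[0,-0.004,0],1],[[-1,0,116],[0,-0.004,0],0.6],[[-1,0,116],[0,-0.004,0],0.3],[[-1,0,116],[0,-0.004,0],0],[[-1,0,116],[0,-0.004,0],0],[[-1,0,116],[0,-0.004,0],0],[[-1,0,116],[0,-0.004,0],0],[[-1,0,116],[0,-0.004,0],0],[[-1,0,116],[0,-0.004,0],0]]'; python3 g.py 5.6 .4123,-.1073,.33 .5561,.0784,.33
```

```text
time_s: 9.38
eef_pos: [0.4129, -0.108, 0.1427]
eef_rot: [0.001, 0.001, 1.0, -0.0]
wrist_force: [-1.1, 2.4, 6.3]
opening: 0.404
t 9.38 pos [ 0.4129 -0.108   0.1427] F [-1.1  2.4  6.3] open 0.404 turn [-0.001  0.002 -0.1  ] q [-0.54 -0.03  2.06  0.    1.11 -2.1 ]
.4123,-.1073,.33 shift mm [ 1.000e-01  6.000e-01 -1.873e+02]
.5561,.0784,.33 shift mm [-143.2  186.6 -187.1]
```

```bash
python3 -m jog '[[[0,0,-10],[0,0,0],0],[[0,0,-30],[0,0,0],0],[[0,0,-60],[0,0,0],0],[[0,0,-90],[0,0,0],0],[[0,0,-120],[0,0,0],0],[[0,0,-150],[0,0,0],0],[[0,0,-175],[0,0,0],0],[[-7,9,-187],[0,0,-0.03],0],[[-22,29,-187],[0,0,-0.06],0],[[-40,52,-187],[0,0,-0.1],0],[[-58,76,-187],[0,0,-0.1],0],[[-77,100,-187],[0,0,-0.1],0],[[-95,124,-187],[0,0,-0.1],0],[[-113,148,-187],[0,0,-0.1],0],[[-130,170,-187],[0,0,-0.1],0],[[-139,181,-187],[0,0,-0.1],0],[[-143,186,-187],[0,0,-0.1],0],[[-143,187,-187],[0,0,-0.1],0],[[-143,187,-187],[0,0,-0.1],0]]'; python3 g.py 5.6 .5561,.0784,.1467
```

```text
time_s: 10.97
eef_pos: [0.5554, 0.0785, 0.3296]
eef_rot: [0.001, -0.049, 0.999, -0.0]
wrist_force: [0.2, 0.2, -2.2]
opening: 0.402
t 10.97 pos [0.5554 0.0785 0.3296] F [ 0.2  0.2 -2.2] open 0.402 turn [-0.001  0.001  0.   ] q [-0.07  0.09  1.54 -0.    1.51 -1.74]
.5561,.0784,.1467 shift mm [ -0.5  -0.  182.9]
```

```bash
python3 -m jog '[[[0,0,20],[0,0,0],0],[[0,0,50],[0,0,0],0],[[0,0,80],[0,0,0],0],[[0,0,110],[0,0,0],0],[[0,0,135],[0,0,0],0],[[0,0,150],[0,0,0],0],[[0,0,160],[0,0,0],0],[[0,0,167],[0,0,0],0],[[0,0,173],[0,0,0],0],[[0,0,177],[0,0,0],0],[[0,0,180],[0,0,0],0],[[0,0,182],[0,0,0],0],[[0,0,183],[0,0,0],0],[[0,0,183],[0,0,0],0],[[0,0,183],[0,0,0],0]]'; python3 g.py 5.6 .5561,.0784,.1467
```

```text
time_s: 12.22
eef_pos: [0.5558, 0.0784, 0.147]
eef_rot: [0.001, -0.049, 0.999, -0.001]
wrist_force: [-0.2, -1.0, -3.1]
opening: 0.401
t 12.22 pos [0.5558 0.0784 0.147 ] F [-0.2 -1.  -3.1] open 0.401 turn [-0.001  0.002  0.   ] q [-0.07  0.26  1.73 -0.    1.15 -1.74]
.5561,.0784,.1467 shift mm [-0.3 -0.   0.3]
```

The wrist still carries the full weight (−3.1 N), so I lower it a little more.

```bash
python3 -m jog '[[[0,0,1],[0,0,0],0],[[0,0,1],[0,0,0],0],[[0,0,1],[0,0,0],0]]'; python3 -m jog '[[[0,0,1],[0,0,0],0],[[0,0,1],[0,0,0],0]]'
```

```text
time_s: 12.47
eef_pos: [0.5563, 0.0785, 0.1467]
eef_rot: [0.001, -0.049, 0.999, -0.001]
wrist_force: [-0.8, -0.1, 1.8]
opening: 0.405
time_s: 12.63
eef_pos: [0.5569, 0.0786, 0.1468]
eef_rot: [0.002, -0.049, 0.999, -0.001]
wrist_force: [-1.4, 0.5, 4.9]
opening: 0.402
```

The force is now positive, so it is standing. Releasing.

```bash
python3 -m jog '[[[0,0,0],[0,0,0],0.5],[[0,0,0],[0,0,0],0.6],[[0,0,0],[0,0,0],0.8],[[0,0,0],[0,0,0],0.9],[[0,0,0],[0,0,0],0.9],[[0,0,-10],[0,0,0],0.9],[[0,0,-30],[0,0,0],0.9],[[0,0,-60],[0,0,0],0.9],[[0,0,-90],[0,0,0],0.9],[[0,0,-120],[0,0,0],1],[[0,0,-120],[0,0,0],1]]'; python3 g.py 0 .4013,-.2274,.26
python3 -c "
from h import *
P,C,p=cloud('scene')
cv2.imwrite('pics/s5.png',p[:,:,::-1])
m=(np.hypot(P[:,0]-.556,P[:,1]-.0784)<.033)
for a,b in ((.05,.08),(.08,.11),(.158,.17)):
    k=m&(P[:,2]>a)&(P[:,2]<b);print(a,k.sum(),P[k,:2].min(0),P[k,:2].max(0))"
```

```text
time_s: 13.55
eef_pos: [0.5596, 0.0785, 0.2748]
eef_rot: [0.008, -0.049, 0.999, -0.001]
wrist_force: [0.3, -0.1, 0.5]
opening: 1.003
t 13.55 pos [0.5596 0.0785 0.2748] F [ 0.3 -0.1  0.5] open 1.003 turn [-0.003  0.016  0.099] q [-0.07  0.12  1.61 -0.    1.39 -1.74]
.4013,-.2274,.26 shift mm [ 187.9 -288.8   12.8]
0.05 59 [0.55682146 0.05288825] [0.57703191 0.10451024]
0.08 96 [0.55934741 0.05206166] [0.57954089 0.10409743]
0.158 294 [0.54110825 0.06047391] [0.57680004 0.09536092]
```

View pics/s5.png

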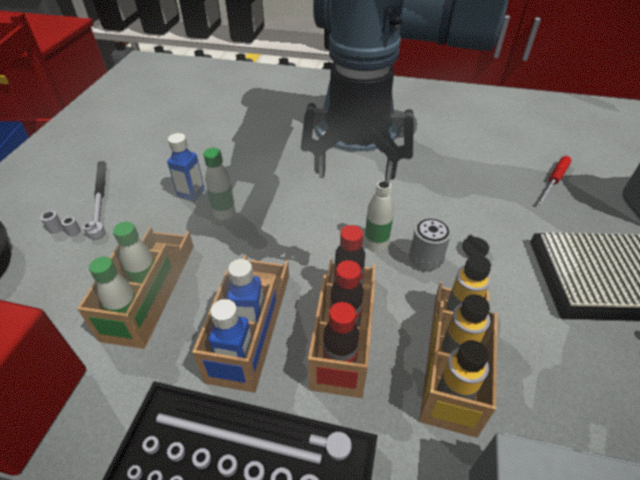

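Black stands upright in line with its stock, cap at (351,240). Next is white.

```bash
python3 -m jog '[[[6,-9,1],[0,0.016,0.03],1],[[19,-29,3],[0,0.016,0.06],1],[[36,-55,6],[0,0.016,0.1],1],[[53,-81,8],[0,0.016,0.1],1],[[70,-108,10],[0,0.016,0.1],1],[[88,-135,12],[0,0.016,0.1],1],[[106,-162,12],[0,0.016,0.1],1],[[123,-189,12],[0,0.016,0.1],1],[[140,-216,12],[0,0.016,0.1],1],[[157,-242,12],[0,0.016,0.1],1],[[173,-266,12],[0,0.016,0.1],1],[[183,-281,12],[0,0.016,0.1],1],[[188,-289,12],[0,0.016,0.1],1],[[188,-289,12],[0,0.016,0.1],1],[[188,-289,12],[0,0.016,0.1],1]]'; python3 g.py 0 .4013,-.2274,.143
python3 -c "
from h import *
cv2.imwrite('pics/w6.png',camera('wrist')[0][:,:,::-1])"
```

```text
time_s: 14.85
eef_pos: [0.3997, -0.2272, 0.2576]
eef_rot: [-0.002, 0.002, 1.0, -0.0]
wrist_force: [0.2, -0.3, -0.1]
opening: 1.0
t 14.85 pos [ 0.3997 -0.2272  0.2576] F [ 0.2 -0.3 -0.1] open 1.0 turn [-0.001 -0.004 -0.003] q [-0.77 -0.09  1.87 -0.    1.37 -2.34]
.4013,-.2274,.143 shift mm [-2.000e+00 -1.000e-01  1.146e+02]
```

View pics/w6.png

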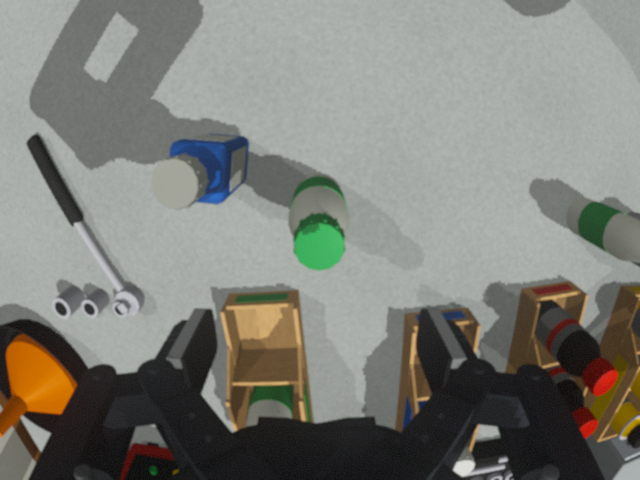

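The green cap is at (319,242), centred between the jaws, and the blue bottle's cap at (180,183) is clear of them.

```bash
python3 -m jog '[[[-2,0,25],[0,-0.004,0],1],[[-2,0,55],[0,-0.004,0],1],[[-2,0,80],[0,-0.004,0],1],[[-2,0,102],[0,-0.004,0],1],[[-2,0,115],[0,-0.004,0],1],[[-2,0,115],[0,-0.004,0],1],[[-2,0,115],[0,-0.004,0],0.6],[[-2,0,115],[0,-0.004,0],0.3],[[-2,0,115],[0,-0.004,0],0],[[-2,0,115],[0,-0.004,0],0],[[-2,0,115],[0,-0.004,0],0],[[-2,0,115],[0,-0.004,0],0],[[-2,0,115],[0,-0.004,0],0],[[-2,0,115],[0,-0.004,0],0]]'; python3 g.py 4 .557,-.289,.33
```

```text
time_s: 16.07
eef_pos: [0.4024, -0.2272, 0.1442]
eef_rot: [0.001, 0.001, 1.0, -0.001]
wrist_force: [-0.5, 1.7, 5.5]
opening: 0.379
t 16.07 pos [ 0.4024 -0.2272  0.1442] F [-0.5  1.7  5.5] open 0.379 turn [-0.002  0.002 -0.072] q [-0.77  0.05  1.98  0.    1.11 -2.34]
.557,-.289,.33 shift mm [-155.1  -61.8 -185.4]
```

Place height: 0.1442 + 0.004 = 0.148.

```bash
python3 -m jog '[[[0,0,-10],[0,0,0],0],[[0,0,-30],[0,0,0],0],[[0,0,-60],[0,0,0],0],[[0,0,-90],[0,0,0],0],[[0,0,-120],[0,0,0],0],[[0,0,-150],[0,0,0],0],[[0,0,-175],[0,0,0],0],[[-9,-4,-185],[0,0,-0.03],0],[[-30,-12,-185],[0,0,-0.07],0],[[-56,-22,-185],[0,0,-0.07],0],[[-82,-33,-185],[0,0,-0.07],0],[[-108,-43,-185],[0,0,-0.07],0],[[-132,-53,-185],[0,0,-0.07],0],[[-148,-59,-185],[0,0,-0.07],0],[[-155,-62,-185],[0,0,-0.07],0],[[-155,-62,-185],[0,0,-0.07],0],[[-155,-62,-185],[0,0,-0.07],0]]'; python3 g.py 4 .557,-.289,.148
```

```text
time_s: 17.48
eef_pos: [0.5562, -0.2889, 0.3294]
eef_rot: [0.0, -0.034, 0.999, -0.001]
wrist_force: [-0.6, 0.2, -3.0]
opening: 0.377
t 17.48 pos [ 0.5562 -0.2889  0.3294] F [-0.6  0.2 -3. ] open 0.377 turn [-0.001  0.001 -0.002] q [-0.67  0.24  1.37 -0.    1.53 -2.31]
.557,-.289,.148 shift mm [-6.000e-01  1.000e-01  1.814e+02]
```

```bash
python3 -m jog '[[[0,0,20],[0,0,0],0],[[0,0,50],[0,0,0],0],[[0,0,80],[0,0,0],0],[[0,0,110],[0,0,0],0],[[0,0,135],[0,0,0],0],[[0,0,150],[0,0,0],0],[[0,0,160],[0,0,0],0],[[0,0,167],[0,0,0],0],[[0,0,173],[0,0,0],0],[[0,0,177],[0,0,0],0],[[0,0,180],[0,0,0],0],[[0,0,182],[0,0,0],0],[[0,0,182],[0,0,0],0],[[0,0,182],[0,0,0],0]]'; python3 g.py 4 .557,-.289,.148
```

```text
time_s: 18.65
eef_pos: [0.5568, -0.2894, 0.1482]
eef_rot: [0.001, -0.034, 0.999, -0.001]
wrist_force: [0.3, 0.3, -1.0]
opening: 0.385
t 18.65 pos [ 0.5568 -0.2894  0.1482] F [ 0.3  0.3 -1. ] open 0.385 turn [-0.002  0.002 -0.002] q [-0.67  0.39  1.55 -0.    1.2  -2.31]
.557,-.289,.148 shift mm [-0.2  0.4  0.2]
```

```bash
python3 -m jog '[[[0,0,1],[0,0,0],0],[[0,0,1],[0,0,0],0],[[0,0,1],[0,0,0],0]]'
```

```text
time_s: 18.9
eef_pos: [0.5573, -0.2895, 0.1482]
eef_rot: [0.002, -0.034, 0.999, -0.001]
wrist_force: [-0.4, 2.5, 4.4]
opening: 0.379
```

```bash
python3 -m jog '[[[0,0,0],[0,0,0],0.5],[[0,0,0],[0,0,0],0.6],[[0,0,0],[0,0,0],0.8],[[0,0,0],[0,0,0],0.9],[[0,0,0],[0,0,0],0.9],[[0,0,-10],[0,0,0],0.9],[[0,0,-30],[0,0,0],0.9],[[0,0,-60],[0,0,0],0.9],[[0,0,-90],[0,0,0],0.9],[[0,0,-120],[0,0,0],1],[[0,0,-120],[0,0,0],1]]'; python3 g.py -7 .36,-.3243,.26
python3 -c "
from h import *
P,C,p=cloud('scene')
cv2.imwrite('pics/s7.png',p[:,:,::-1])
m=(np.hypot(P[:,0]-.557,P[:,1]+.289)<.033)
for a,b in ((.05,.08),(.08,.11),(.16,.17)):
    k=m&(P[:,2]>a)&(P[:,2]<b);print(a,k.sum(),P[k,:2].min(0),P[k,:2].max(0))"
```

```text
time_s: 19.82
eef_pos: [0.5596, -0.2912, 0.277]
eef_rot: [0.006, -0.034, 0.999, -0.005]
wrist_force: [0.8, -0.8, 1.8]
opening: 1.001
t 19.82 pos [ 0.5596 -0.2912  0.277 ] F [ 0.8 -0.8  1.8] open 1.001 turn [-0.01   0.013  0.19 ] q [-0.67  0.27  1.44 -0.    1.42 -2.31]
.36,-.3243,.26 shift mm [201.6 -19.2  14.8]
0.05 276 [ 0.54101474 -0.3068427 ] [ 0.58135018 -0.26362714]
0.08 390 [ 0.53772666 -0.3098132 ] [ 0.58183424 -0.2643772 ]
0.16 213 [ 0.539375   -0.30596956] [ 0.57298835 -0.27276567]
```

View pics/s7.png

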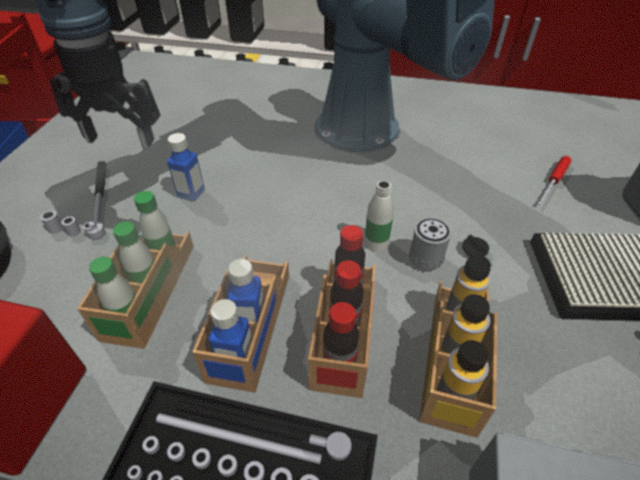

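White stands in its cell, cap at (147,202). Last is blue, with the grip turned to its square sides.

```bash
python3 -m jog '[[[10,-1,1],[-0.01,0.013,0.05],1],[[32,-3,3],[-0.01,0.013,0.1],1],[[60,-6,6],[-0.01,0.013,0.15],1],[[90,-9,10],[-0.01,0.013,0.19],1],[[120,-12,14],[-0.01,0.013,0.19],1],[[150,-15,14],[-0.01,0.013,0.19],1],[[178,-17,14],[-0.01,0.013,0.19],1],[[195,-19,14],[-0.01,0.013,0.19],1],[[202,-19,14],[-0.01,0.013,0.19],1],[[202,-19,14],[-0.01,0.013,0.19],1],[[202,-19,14],[-0.01,0.013,0.19],1]]'; python3 g.py -7 .36,-.3243,.136
```

```text
time_s: 20.78
eef_pos: [0.359, -0.3234, 0.2581]
eef_rot: [-0.001, 0.061, 0.998, 0.001]
wrist_force: [0.7, -0.2, -0.5]
opening: 1.003
t 20.78 pos [ 0.359  -0.3234  0.2581] F [ 0.7 -0.2 -0.5] open 1.003 turn [ 0.002 -0.002 -0.   ] q [-0.98 -0.04  1.81 -0.    1.37 -2.43]
.36,-.3243,.136 shift mm [ -1.3  -1.  122.1]
```

```bash
python3 -m jog '[[[-1,-1,25],[0,-0.002,0],1],[[-1,-1,55],[0,-0.002,0],1],[[-1,-1,85],[0,-0.002,0],1],[[-1,-1,108],[0,-0.002,0],1],[[-1,-1,122],[0,-0.002,0],1],[[-1,-1,122],[0,-0.002,0],1],[[-1,-1,122],[0,-0.002,0],0.6],[[-1,-1,122],[0,-0.002,0],0.3],[[-1,-1,122],[0,-0.002,0],0],[[-1,-1,122],[0,-0.002,0],0],[[-1,-1,122],[0,-0.002,0],0],[[-1,-1,122],[0,-0.002,0],0],[[-1,-1,122],[0,-0.002,0],0],[[-1,-1,122],[0,-0.002,0],0]]'; python3 g.py 2.3 .5852,-.0769,.325
```

```text
time_s: 21.95
eef_pos: [0.3604, -0.3249, 0.1376]
eef_rot: [0.001, 0.061, 0.998, 0.0]
wrist_force: [1.2, 1.5, 5.4]
opening: 0.411
t 21.95 pos [ 0.3604 -0.3249  0.1376] F [1.2 1.5 5.4] open 0.411 turn [ 0.     0.002 -0.163] q [-0.98  0.11  1.92  0.    1.11 -2.43]
.5852,-.0769,.325 shift mm [-193.1  273.7 -186.9]
```

Place height: 0.1376 + 0.004 = 0.1416.

```bash
python3 -m jog '[[[0,0,-10],[0,0,0],0],[[0,0,-30],[0,0,0],0],[[0,0,-60],[0,0,0],0],[[0,0,-90],[0,0,0],0],[[0,0,-120],[0,0,0],0],[[0,0,-150],[0,0,0],0],[[0,0,-175],[0,0,0],0],[[-6,9,-187],[0,0,-0.03],0],[[-21,29,-187],[0,0,-0.07],0],[[-40,57,-187],[0,0,-0.11],0],[[-60,85,-187],[0,0,-0.163],0],[[-80,114,-187],[0,0,-0.163],0],[[-100,142,-187],[0,0,-0.163],0],[[-120,170,-187],[0,0,-0.163],0],[[-140,198,-187],[0,0,-0.163],0],[[-160,226,-187],[0,0,-0.163],0],[[-178,252,-187],[0,0,-0.163],0],[[-189,268,-187],[0,0,-0.163],0],[[-193,274,-187],[0,0,-0.163],0],[[-193,274,-187],[0,0,-0.163],0]]';  python3 -m jog '[[[0,0,0],[0,0,0],0],[[0,0,0],[0,0,0],0]]'; python3 g.py 2.3 .5852,-.0769,.1416
```

```text
time_s: 23.62
eef_pos: [0.5853, -0.0744, 0.324]
eef_rot: [0.0, -0.022, 1.0, 0.001]
wrist_force: [-0.2, -0.3, -3.9]
opening: 0.401
time_s: 23.78
eef_pos: [0.5845, -0.0747, 0.3234]
eef_rot: [-0.001, -0.022, 1.0, 0.001]
wrist_force: [-0.8, 0.8, -2.9]
opening: 0.403
t 23.78 pos [ 0.5845 -0.0747  0.3234] F [-0.8  0.8 -2.9] open 0.403 turn [ 0.001 -0.001  0.004] q [-0.33  0.16  1.47  0.    1.51 -1.94]
.5852,-.0769,.1416 shift mm [ -0.8  -2.5 181.8]
```

```bash
python3 -m jog '[[[-1,-2,20],[0,0,0],0],[[-1,-2,50],[0,0,0],0],[[-1,-2,80],[0,0,0],0],[[-1,-2,110],[0,0,0],0],[[-1,-2,135],[0,0,0],0],[[-1,-2,150],[0,0,0],0],[[-1,-2,160],[0,0,0],0],[[-1,-2,167],[0,0,0],0],[[-1,-2,173],[0,0,0],0],[[-1,-2,177],[0,0,0],0],[[-1,-2,180],[0,0,0],0],[[-1,-2,182],[0,0,0],0],[[-1,-2,182],[0,0,0],0],[[-1,-2,182],[0,0,0],0]]'; python3 g.py 2.3 .5852,-.0769,.1416
```

```text
time_s: 24.95
eef_pos: [0.5857, -0.0765, 0.142]
eef_rot: [-0.0, -0.022, 1.0, 0.0]
wrist_force: [0.7, 0.1, -3.5]
opening: 0.404
t 24.95 pos [ 0.5857 -0.0765  0.142 ] F [ 0.7  0.1 -3.5] open 0.404 turn [ 0.001 -0.     0.004] q [-0.33  0.33  1.65  0.    1.17 -1.95]
.5852,-.0769,.1416 shift mm [ 0.5 -0.4  0.4]
```

```bash
python3 -m jog '[[[0,0,1],[0,0,0],0],[[0,0,1],[0,0,0],0],[[0,0,1],[0,0,0],0]]'; python3 -m jog '[[[0,0,1],[0,0,0],0],[[0,0,1],[0,0,0],0]]'
```

```text
time_s: 25.2
eef_pos: [0.5861, -0.0765, 0.1417]
eef_rot: [0.0, -0.022, 1.0, 0.0]
wrist_force: [-0.5, 1.0, 1.6]
opening: 0.4
time_s: 25.37
eef_pos: [0.5866, -0.0765, 0.1418]
eef_rot: [0.001, -0.022, 1.0, 0.0]
wrist_force: [-2.4, 2.2, 4.8]
opening: 0.404
```

```bash
python3 -m jog '[[[0,0,0],[0,0,0],0.5],[[0,0,0],[0,0,0],0.6],[[0,0,0],[0,0,0],0.8],[[0,0,0],[0,0,0],0.9],[[0,0,0],[0,0,0],0.9],[[0,0,-10],[0,0,0],0.9],[[0,0,-30],[0,0,0],0.9],[[0,0,-60],[0,0,0],0.9],[[0,0,-90],[0,0,0],0.9],[[0,0,-120],[0,0,0],1],[[0,0,-120],[0,0,0],1]]'
python3 -m jog '[[[0,0,-20],[0,0,0],1],[[0,0,-40],[0,0,0],1],[[0,0,-40],[0,0,0],1],[[0,0,-40],[0,0,0],1],[[0,0,-40],[0,0,0],1],[[0,0,-40],[0,0,0],1]]'
python3 - <<'E'
from h import *
P,C,p=cloud('scene');cv2.imwrite('pics/s8.png',p[:,:,::-1])
B=cloud('side');cv2.imwrite('pics/d8.png',B[2][:,:,::-1])
T=dict(white=(.557,-.2889,.164),blue=(.5852,-.0769,.156),black=(.5561,.0784,.162),yellow=(.5707,.2766,.154),opened=(.419,.1104,.155))
for k,(x,y,z) in T.items():
  for n,Q in (('scene',P),('side',B[0])):
    m=(np.hypot(Q[:,0]-x,Q[:,1]-y)<.03)&(Q[:,2]>z-.004)&(Q[:,2]<z+.02)
    if m.sum()>10:
      c,r=cv2.minEnclosingCircle(Q[m][:,:2].astype(np.float32));print(k,n,np.round((np.array(c)-[x,y])*1000,1),round(r*1000,1),'top',np.percentile(Q[m,2],95).round(4))
for f,Q in (('scene0.npz',None),(None,P)):
  if f: Q=cloud('scene',f)[0]
  m=(Q[:,2]>.083)&(Q[:,2]<.092)&(abs(Q[:,0]-.42)<.08)&(abs(Q[:,1]-.21)<.06)
  print('filter',m.sum(),cv2.minEnclosingCircle(Q[m][:,:2].astype(np.float32)))
E
```

```text
time_s: 26.28
eef_pos: [0.5896, -0.0775, 0.2701]
eef_rot: [0.007, -0.022, 1.0, -0.002]
wrist_force: [0.6, 0.1, 2.2]
opening: 0.993
time_s: 26.78
eef_pos: [0.5885, -0.0772, 0.3087]
eef_rot: [0.006, -0.022, 1.0, -0.002]
wrist_force: [-0.6, 0.4, -0.3]
opening: 0.999
white scene [ 0.2 -0.9] 18.3 top 0.1651
white side [-1.7 -0.6] 18.7 top 0.1662
blue scene [-1.   0.6] 18.7 top 0.1568
blue side [-0.6  0.5] 20.0 top 0.1588
black scene [1.5 0.1] 18.9 top 0.1627
black side [2.4 0.3] 20.1 top 0.1646
yellow scene [-0.4 -0.9] 19.3 top 0.1544
yellow side [ 0.7 -0.2] 19.9 top 0.1572
opened scene [-0.5  1.3] 13.4 top 0.1549
opened side [-0.2  0.6] 14.3 top 0.1572
filter 653 ((0.4426463842391968, 0.21178361773490906), 0.034596651792526245)
filter 668 ((0.4421977996826172, 0.21211062371730804), 0.0344255194067955)
```

View pics/s8.png

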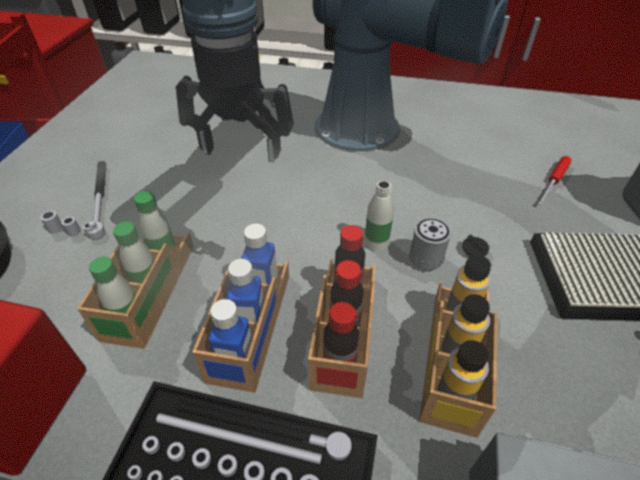

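View pics/d8.png

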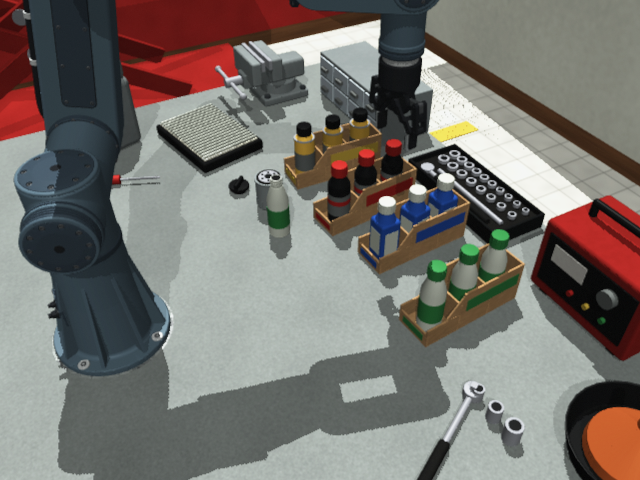

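Both views show all four bottles upright in line with their stock. The opened bottle (380,215 in the scene view) and the filter (430,240) have not moved, and the gripper is clear. Handing in.

```bash
python3 -c "
from bench import *
print(hand_in())"
```

```text
the job is handed in; nothing more can be done
None
```

I put all four capped bottles (yellow, black, white, blue) away, gripping each by its cap and setting it down in the empty front cell of its own carton. Each one was released only after the wrist force showed it was standing on the floor. I handed the job in at about 27 s on the robot's clock.

- **Bottles:** In the last pictures, each cap is within 2.5 mm of its cell's centre. The cap tops are at the height expected for bottles standing upright on the carton floor.
- **Opened bottle and oil filter:** Their measured positions changed by no more than 1.4 mm, which is within measurement error.
- **Gripper:** It is open and clear of everything.

No check failed. The two cameras differ by about 2 mm, which matches the stated calibration accuracy.

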